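# Push a gearbox cover home in the locating jig and close the jaw on it

## Robot

A 7-joint arm with a two-finger parallel gripper is mounted at the origin on the work surface. World frame = base frame: x ahead of the robot, y to its left, z up, the work surface at z = 0. Lengths are in m, angles in rad, forces in N, time in s.
With the tool pointing down it reaches from about 0.35 to 0.9 m from the base axis. Payload 8.1 kg.
Tool frame: the origin (TCP) lies on the centre line of the jaws, within the pads' length; the fingertips stand 22 mm ahead of it and the grasp point (between the pads) lies 3 mm ahead of it (arm.finger_overhang is the distance from the TCP to the fingertips, in m); z points along the fingers, y is the direction in which the jaws open and shut (so a half turn about z gives the same grasp; the last joint's range is limited). The gripper opens to 92 mm and grips with 3 to 60 N. Pads are 19 mm wide; open, the fingers measure 130 mm over their backs; the gripper's body (75 mm by 190 mm) begins 47 mm behind the grasp point.
Start: joints at [-1.27, 0.434, 0.025, 1.573, -0.012, 1.134, -0.075], TCP at [0.246, 0.575, 0.249] pointing down, gripper open.
Joint ranges: [-2.62, 2.62], [-0.44, 2.09], [-1.27, 1.32], [0.08, 2.57], [-1.32, 4.46], [0.12, 2], [-2.74, 2.74]. Speed limits (rad/s): [2.22, 2.22, 3.01, 3.01, 3.14, 3.14, 3.14].

## Interface

Orientations are given as a rotation vector (axis times angle).
In Python, from cell import arm gives the robot as it stands. The module is installed in compiled form; this text tells all that it offers.
- The arm moves only by the tool step_arm, never from a script. Its argument "plan" is a list of rows, each an object of numbers: "wx", "wy", "wz": the turn, a rotation vector about the tool's x, y, z in units of 6 degrees (1.0 is 6 degrees); "tx", "ty", "tz": the shift along the tool's x, y, z in cm; "hand": the opening, from 0 (shut) to 1 (fully open). A call has exactly 10 rows; each row shifts and turns the commanded pose from where the row before left it, along the tool's axes as they then stand; what a row does not reach is not made up. A row lasts 1/12 s, in which the tool goes at most 41.7 mm and 7.16 degrees, less where a joint would pass 70% of its speed; a pose out of reach is approached as far as the arm can. A call is refused whole if a number of a shift passes 4.17 or a number of a turn 1, either way. A call with a gripper value outside its range is refused whole. The fingers move at their own pace and stop on an object; "force" is the grip in N (left out, the last holds). Time passes only in rows, so rows that do not move let the fingers close, or fill a call up. It gives the time, the measured TCP pose, the force and the opening at its end, in the units of the state.
- arm.observe(): the state, without advancing time (a new reading comes with each control period).
- arm.get_image(name): name is "side" or "top"; returns (picture, depth): 420x560x3 uint8, red, green, blue; 420x560 float32, m along the optical axis (not along the pixel's ray), 0 where there is no reading.
- arm.calibration(name): a dict with "mtx" (3x3 intrinsics, pixels), "dist_coeffs" ([k1, k2, p1, p2, k3] as OpenCV has them; the pictures are not rectified), "R" (3x3) and "t" (3): a world point X has camera coordinates R X + t. Camera axes: x right, y down, z forward; pixel columns grow to the right and rows downward; lengths in m; the calibration is good to about 2 mm. A picture is of the moment at which its call begins. calibration takes no time and is no camera call.
- arm.sign_off(): hands the job in, once; it reports no verdict.
The state is a dict: "clock": time; "joints": joint angles; "dq": joint speeds; "joint_efforts": joint torques, N m; "position": TCP position; "ee_rot": TCP orientation; "force": force on the tool from outside, world axes, zero at the start; "ft_torque": the same for the moment, N m; "width": opening from 0.0 (shut) to 1.0 (fully open).
Only numpy, scipy, OpenCV 4.12 (cv2) and the standard library are available. Lean on these libraries where they do the work, as an engineer would, in place of code of your own. Each camera call takes 0.05 s, during which the arm holds its last target.

## Task

Push the aluminium gearbox cover along the bench into the corner of the locating jig, so that its long side lies flush against the long rail and its end is against the fixed end stop, with the jig's sliding jaw pushed up until it rests against the cover's other end. Only push with the fingers from outside: do not take the cover's boss or the jaw between the fingers, and do not lift or tip the cover. Leave the other parts on the bench where they are.

Things in the scene. Friction and masses are not known exactly. Their poses are not given: they have to be found in the camera images.
- cover: Gearbox cover: bright aluminium rectangular plate flat on the bench, 84 mm along its x, 110 along its y, 22 high, 0.3 to 0.65 kg, with a round boss on top. Origin: centre of its underside. It starts in front of the long rail, clear of it, turned up to 0.45 rad from the jig. Fully home in the corner its origin is at jig x = -42, y = +105 mm.
- boss (a point): Centre of the top of the cover's boss (32 mm diameter, 24 mm tall, top 46 mm above the bench), 4 mm to -x and 14 mm to +y of the cover's centre.
- jig: Steel jig fixed to the bench. Origin: bench level, on the long rail's front face (robot side). y runs along the rail, x from the front face into the rail, away from the robot. Rail: x 0 to 22 mm, y -210 to +190, 36 high. End stop at the +y end: inner face at y = +160, 22 thick, reaches out to x = -76, 36 high.
- jaw (a joint): Sliding jaw on the rail: dark steel, 30 mm thick along the rail, reaching 76 out from it, top 43.5 above the bench. Value (m): travel towards the end stop, 0 to 0.2, starting at 0 to 0.03; its inner face is at jig y = -0.115 + value, and meets a fully home cover at 0.165. About 3 N of friction; stays where left. It can push the cover along the rail.
- jaw_in (a point): Centre of the jaw's inner face (the face towards the cover and end stop), 20 mm above the bench. Axes as the jig's.
- jaw_out (a point): Centre of the jaw's outer face (the one facing away from the end stop), 20 mm above the bench, 39 mm out from the rail. Axes as the jig's.
- jaw_top (a point): Centre of the top of the part of the jaw in front of the rail. Axes as the jig's.
- bearing: Bystander, loose: steel ball-bearing ring lying flat, 47 mm diameter, 14 mm high. Origin: centre of its underside.
- gear: Bystander, loose: dark steel gear with hub, 60 mm diameter, 36 mm high, lying flat. Origin: centre of its underside.
- barrel: Bystander, loose: open aluminium motor barrel standing upright, 84 mm diameter at the foot, 85 mm high. Origin: centre of its underside.
- spindle: Bystander, loose: stepped steel spindle standing upright, 38 mm diameter at the foot, 110 mm high. Origin: centre of its underside.
- shroud: Bystander, loose: black plastic fan shroud with grille, 110 x 85 x 42 mm. Origin: centre of its underside.
- mallet: Bystander, loose: mallet lying flat, wooden handle 200 mm long with a two-faced red head 102 mm wide, 48 mm high. Origin: on the bench under the front end of the handle, at the head; the handle runs to its own -x.
Not all that is in view belongs to the job. What is shaped like the cover but orange or purple is not meant.

How it is judged:
By the outcome, as a careful person would: the job done as asked, in the order asked, and still so for the second after the job is handed in, with the robot touching nothing.
It also fails if it takes over 48 s, if anything falls off the work surface, if the arm or the gripper's body presses on something with over 40 N, if the wrist force passes 120 N, or if a joint passes its speed limit or range.

## Working session

There is one attempt and no reset: what is moved stays moved. The work goes in short steps, Python scripts to look and compute and a tool call to move; the robot and the scene stay as the last step left them, time stands still between calls to the robot, and variables do not carry over. Pictures are saved under pics/ and viewed, and the job is handed in when it is done.

Besides the shell and the picture viewer there is one more tool, called as name(argument=value, ...) on one line, values as JSON. step_arm: Moves the arm, as the interface text tells. Its arguments: {"type":"object","properties":{"plan":{"type":"array"},"force":{"type":"number"}},"required":["plan"]}

```bash
mkdir -p pics; cat > h.py <<'E'
import numpy as np, cv2
from cell import arm
def snap(n,f):
    p,d=arm.get_image(n); np.savez('last_%s.npz'%n,p=p,d=d); cv2.imwrite('pics/'+f,p[:,:,::-1]); return p,d
def load(n):
    z=np.load('last_%s.npz'%n); return z['p'],z['d']
def ray(n,u,v):
    c=arm.calibration(n); q=cv2.undistortPoints(np.array([[[u,v]]],float),np.array(c['mtx']),np.array(c['dist_coeffs']))[0,0]
    R=np.array(c['R']);t=np.array(c['t']); return -R.T@t, R.T@np.array([q[0],q[1],1.])
def atz(n,u,v,z):
    o,r=ray(n,u,v); return o+r*(z-o[2])/r[2]
def atd(n,u,v,d):
    o,r=ray(n,u,v); return o+r*d
def proj(n,X):
    c=arm.calibration(n); R=np.array(c['R']);t=np.array(c['t'])
    return cv2.projectPoints(np.atleast_2d(np.array(X,float)),cv2.Rodrigues(R)[0],t,np.array(c['mtx']),np.array(c['dist_coeffs']))[0][:,0]
def crop(n,f,u0,v0,u1,v1,k):
    p,_=load(n); cv2.imwrite('pics/'+f,cv2.resize(p[v0:v1,u0:u1,::-1],None,fx=k,fy=k,interpolation=cv2.INTER_CUBIC))
E
python3 - <<'E'
from h import *
snap('top','t0.png');snap('side','s0.png');print(arm.observe(),arm.finger_overhang)
for n in('top','side'):
  c=arm.calibration(n);print(c['mtx'],-np.array(c['R']).T@np.array(c['t']))
E
```

```text
{'clock': 0.1, 'joints': array([-1.26958756,  0.43516134,  0.024979  ,  1.57401839, -0.01158715,
        1.13396388, -0.07509434]), 'dq': array([ 3.59882527e-04, -1.57659005e-03,  2.92597084e-05, -1.15514121e-03,
        5.29277037e-04,  8.65216271e-04, -4.88753331e-04]), 'joint_efforts': array([ 2.66467730e-03, -6.69112301e+01,  9.87448320e-01, -3.15145719e+01,
       -6.05992251e-02,  3.74213350e-02,  9.92851983e-05]), 'position': array([0.24546368, 0.57432066, 0.24801373]), 'ee_rot': array([-6.30069535e-01, -3.07761685e+00,  2.19762332e-03]), 'force': array([-0.13210972,  0.29986281, -0.39694762]), 'ft_torque': array([ 0.0168039 , -0.02424994, -0.01609813]), 'width': 1.0012051868023288} 0.022
[[460.6832562    0.         282.76872658]
 [  0.         460.6832562  207.23814422]
 [  0.           0.           1.        ]] [0.35773983 0.04045124 1.34123056]
[[380.25477114   0.         274.44204779]
 [  0.         380.25477114 202.15204074]
 [  0.           0.           1.        ]] [ 0.08832412 -0.54050668  0.8315703 ]
```

View pics/t0.png

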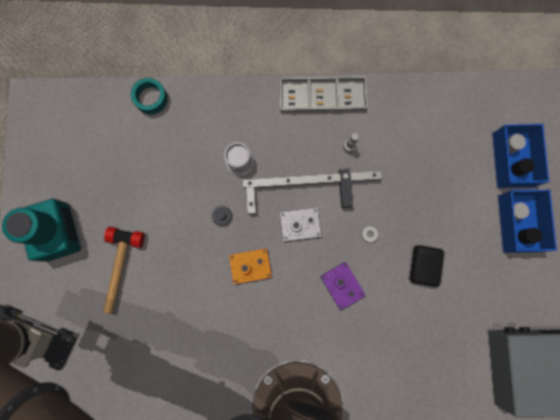

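View pics/s0.png

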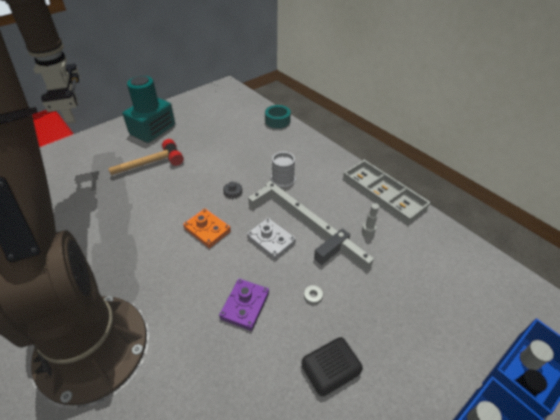

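Candidates for the cover in the top view: bright aluminium plate at (300,224), orange at (250,266), purple at (343,285). By the description it's the aluminium one; I'll check it in a close crop.

```bash
python3 - <<'E'
from h import *
crop('top','c0.png',235,155,395,255,5)
p,d=load('top')
for u,v in [(300,235),(310,180),(347,200),(251,205),(298,226)]: print(u,v,d[v,u],atd('top',u,v,d[v,u]).round(4))
E
```

```text
300 235 1.3188647 [ 0.4743 -0.0183  0.0255]
310 180 1.3348445 [ 0.6326 -0.051   0.0334]
347 200 1.3155222 [ 0.5701 -0.1541  0.0444]
251 205 1.3140396 [0.5611 0.12   0.0423]
298 226 1.2965245 [ 0.4974 -0.0122  0.0515]
```

View pics/c0.png

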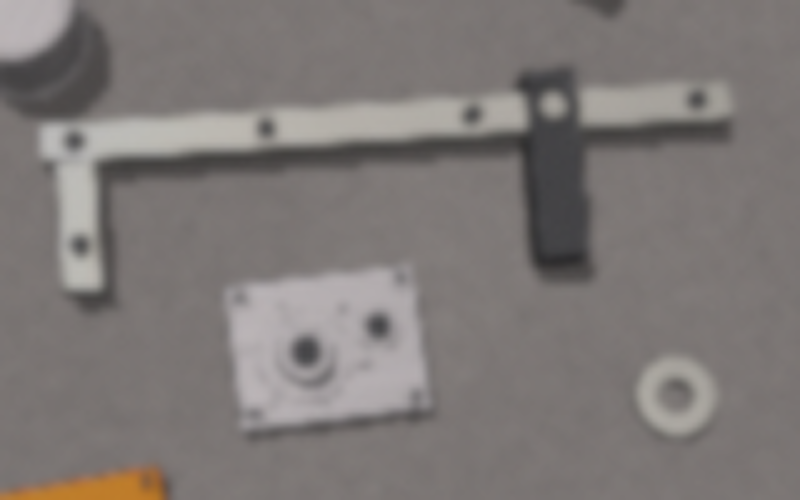

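The crop shows the bright aluminium plate with boss (cover), corners about crop (228,288),(412,265),(432,408),(246,433). The rail's front top edge runs (105,160)→(730,122), end stop left, jaw at (555,190). Measuring.

```bash
cat >> h.py <<'E'
def cp(n,L,z,u0,v0,k): return np.array([atz(n,u0+(u+.5)/k-.5,v0+(v+.5)/k-.5,z) for u,v in L])
from scipy.optimize import least_squares
def fit2(model,meas):
    m=np.array(model);M=np.array(meas)[:,:2]
    def pl(p): c,s=np.cos(p[2]),np.sin(p[2]); return m@np.array([[c,s],[-s,c]])+p[:2]
    r=least_squares(lambda p:(pl(p)-M).ravel(),[*M.mean(0),0]); return r.x,(pl(r.x)-M)*1000
E
python3 - <<'E'
from h import *
C=cp('top',[(226,288),(412,263),(433,408),(246,434)],.022,235,155,5)
x,r=fit2([(.042,.055),(.042,-.055),(-.042,-.055),(-.042,.055)],C);print('cover',x.round(4),r.round(1))
J=cp('top',[(40,125),(727,83),(732,120),(105,159),(105,290),(66,293)],.036,235,155,5)
print(J.round(4))
x,r=fit2([(.022,.19),(.022,-.21),(0,-.21),(0,.16),(-.076,.16),(-.076,.182)],J);print('jig',x.round(4),r.round(1))
Q=cp('top',[(527,145),(536,264),(587,258),(578,135)],.0435,235,155,5)
c,s=np.cos(x[2]),np.sin(x[2]);print('jaw in jig',((Q[:,:2]-x[:2])@np.array([[c,-s],[s,c]])).round(4))
E
```

```text
cover [ 0.5058 -0.0206  0.1163] [[-0.6  0.7]
 [-0.4 -0.6]
 [ 0.5 -0.9]
 [ 0.6  0.8]]
[[ 0.6369  0.144   0.036 ]
 [ 0.6543 -0.2544  0.036 ]
 [ 0.6324 -0.2562  0.036 ]
 [ 0.6162  0.1066  0.036 ]
 [ 0.5399  0.1075  0.036 ]
 [ 0.5386  0.1298  0.036 ]]
jig [ 0.6231 -0.0483  0.0456] [[-0.5 -1.4]
 [ 0.3 -2.6]
 [ 0.3 -1.8]
 [-0.4  4.9]
 [-0.   0.6]
 [ 0.3  0.3]]
jaw in jig [[-0.0087 -0.0875]
 [-0.0779 -0.0869]
 [-0.0763 -0.1162]
 [-0.0048 -0.1173]]
```

```bash
cat >> h.py <<'E'
from scipy.spatial.transform import Rotation as Ro
JIG=None
def jw(p,J): c,s=np.cos(J[2]),np.sin(J[2]); return np.array([J[0]+c*p[0]-s*p[1],J[1]+s*p[0]+c*p[1]])
def wj(q,J): c,s=np.cos(J[2]),np.sin(J[2]); a,b=q[0]-J[0],q[1]-J[1]; return np.array([c*a+s*b,-s*a+c*b])
E
python3 - <<'E'
from h import *
J=cp('top',[(40,125),(727,83),(732,121),(105,290),(66,293)],.036,235,155,5)
x,r=fit2([(.022,.19),(.022,-.21),(0,-.21),(-.076,.16),(-.076,.182)],J);print('jig',x.round(4),r.round(1))
print('cover in jig',wj((.5058,-.0206),x),.1163-x[2])
# side check
print(proj('side',[[*jw(p,x),.036] for p in [(0,-.21),(0,.16),(-.076,.16),(-.076,.182)]]).round(1))
c,s=np.cos(.1163),np.sin(.1163)
print(proj('side',[[*jw(p,(.5058,-.0206,.1163)),.022] for p in [(.042,.055),(.042,-.055),(-.042,-.055),(-.042,.055)]]).round(1))
for n,u,v in [('barrel',237,155),('spindle',348,148),('orange corner',271,252),('purple corner',322,278),('bearing',370,234)]: print(n,atz('top',u,v,.03).round(3))
o=arm.observe();R=Ro.from_rotvec(o['ee_rot']).as_matrix();print(R.round(3)); print(np.degrees(np.arctan2(R[1,1],R[0,1])))
crop('side','c1.png',235,170,395,280,5)
E
```

```text
jig [ 0.6229 -0.0473  0.0456] [[-0.6 -0.4]
 [ 0.1 -1.6]
 [ 0.7 -0.9]
 [-0.2  1.6]
 [ 0.1  1.3]]
cover in jig [-0.11575011  0.03198277] 0.07070754833212398
[[367.2 262.8]
 [270.  188.7]
 [250.8 200.6]
 [246.  196.7]]
[[266.2 217.2]
 [294.9 237.8]
 [273.7 255.8]
 [244.9 233.5]]
barrel [0.712 0.16  0.03 ]
spindle [ 0.727 -0.165  0.03 ]
orange corner [0.427 0.065 0.03 ]
purple corner [ 0.352 -0.077  0.03 ]
bearing [ 0.473 -0.218  0.03 ]
[[-0.92   0.393 -0.   ]
 [ 0.393  0.92  -0.001]
 [-0.    -0.001 -1.   ]]
66.85982711887387
```

View pics/c1.png

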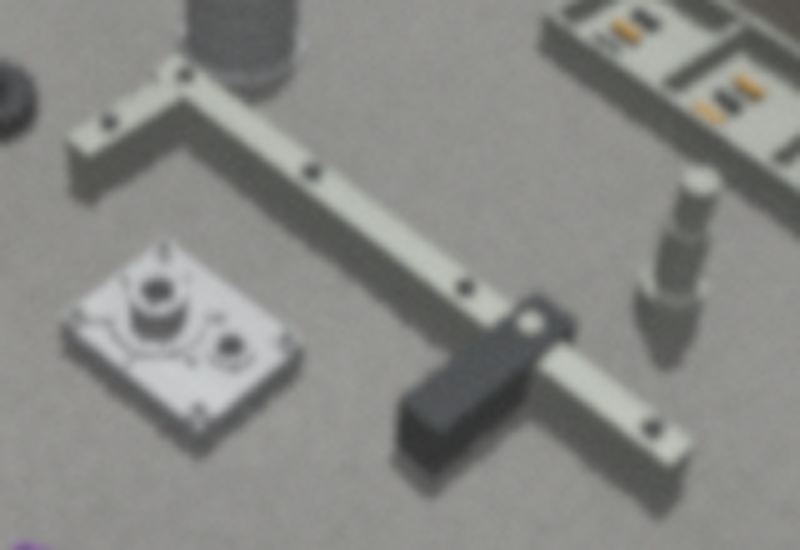

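The side view agrees with the fit (predicted corners within ~2 mm), and the aluminium plate is confirmed as the cover. First I turn the tool so its y runs along the rail, then travel high.

step_arm(plan=[{"wz": -1,"hand": 0.7},{"wz": -1,"hand": 0.7},{"wz": -1,"hand": 0.7},{"wz": -1,"hand": 0.7},{"wz": -0.3,"hand": 0.7},{"tx": -1,"ty": -4,"hand": 0.7},{"tx": -1,"ty": -4,"hand": 0.7},{"tx": -1,"ty": -4,"hand": 0.7},{"tx": -1,"ty": -4,"hand": 0.7},{"tx": -1,"ty": -4,"hand": 0.7}])

```text
invalid input at $.plan[0]: expected keys wx, wy, wz, tx, ty, tz, hand
```

step_arm(plan=[{"tx": -1,"ty": -4,"hand": 0.7},{"tx": -1,"ty": -4,"hand": 0.7},{"tx": -1,"ty": -4,"hand": 0.7},{"tx": -1,"ty": -4,"hand": 0.7},{"tx": -1,"ty": -4,"hand": 0.7},{"tx": -1,"ty": -4,"hand": 0.7},{"tx": -1,"ty": -4,"hand": 0.7},{"tx": -1,"ty": -4,"hand": 0.7},{"tx": 0,"ty": 0,"hand": 0.7},{"tx": 0,"ty": 0,"hand": 0.7}])

```text
invalid input at $.plan[0]: expected keys wx, wy, wz, tx, ty, tz, hand
```

```bash
cat >> h.py <<'E'
J=(.6229,-.0473,.0456)
def st():
    o=arm.observe();R=Ro.from_rotvec(o['ee_rot']).as_matrix()
    print('t',round(o['clock'],2),'jig',wj(o['position'],J).round(4),'z',o['position'][2].round(4),'ang',np.degrees(np.arctan2(R[1,1],R[0,1])).round(2)-92.61,'tilt',R[:,2].round(3),'F',o['force'].round(1),'w',round(o['width'],3))
E
python3 -c "
from h import *
st()"
```

```text
t 0.1 jig [-0.3487  0.6382] z 0.248 ang -25.75 tilt [-0.    -0.001 -1.   ] F [-0.1  0.3 -0.4] w 1.001
```

All keys are needed in each row.

step_arm(plan=[{"wx": 0,"wy": 0,"wz": -1,"tx": 0,"ty": 0,"tz": 0,"hand": 0.7},{"wx": 0,"wy": 0,"wz": -1,"tx": 0,"ty": 0,"tz": 0,"hand": 0.7},{"wx": 0,"wy": 0,"wz": -1,"tx": 0,"ty": 0,"tz": 0,"hand": 0.7},{"wx": 0,"wy": 0,"wz": -1,"tx": 0,"ty": 0,"tz": 0,"hand": 0.7},{"wx": 0,"wy": 0,"wz": -0.3,"tx": 0,"ty": 0,"tz": 0,"hand": 0.7},{"wx": 0,"wy": 0,"wz": 0,"tx": -1,"ty": -4,"tz": 0,"hand": 0.7},{"wx": 0,"wy": 0,"wz": 0,"tx": -1,"ty": -4,"tz": 0,"hand": 0.7},{"wx": 0,"wy": 0,"wz": 0,"tx": -1,"ty": -4,"tz": 0,"hand": 0.7},{"wx": 0,"wy": 0,"wz": 0,"tx": -1,"ty": -4,"tz": 0,"hand": 0.7},{"wx": 0,"wy": 0,"wz": 0,"tx": -1,"ty": -4,"tz": 0,"hand": 0.7}])

```text
clock: 0.93
position: [0.3049, 0.3751, 0.2483]
ee_rot: [0.073, -3.14, 0.001]
force: [2.1, 0.4, 0.6]
width: 0.701
```

```bash
python3 -c "
from h import *
st()"
```

```text
t 0.93 jig [-0.2984  0.4365] z 0.2483 ang 0.04999999999999716 tilt [-0.    -0.001 -1.   ] F [2.1 0.4 0.6] w 0.701
```

step_arm(plan=[{"wx": 0,"wy": 0,"wz": 0,"tx": -1,"ty": -4,"tz": 0,"hand": 0.7},{"wx": 0,"wy": 0,"wz": 0,"tx": -1,"ty": -4,"tz": 0,"hand": 0.7},{"wx": 0,"wy": 0,"wz": 0,"tx": -1,"ty": -4,"tz": 0,"hand": 0.7},{"wx": 0,"wy": 0,"wz": 0,"tx": -1,"ty": -4,"tz": 0,"hand": 0.7},{"wx": 0,"wy": 0,"wz": 0,"tx": -1,"ty": -4,"tz": 0,"hand": 0.7},{"wx": 0,"wy": 0,"wz": 0,"tx": -1,"ty": -4,"tz": 0,"hand": 0.7},{"wx": 0,"wy": 0,"wz": 0,"tx": -1,"ty": -4,"tz": 0,"hand": 0.7},{"wx": 0,"wy": 0,"wz": 0,"tx": -1,"ty": -4,"tz": 0,"hand": 0.7},{"wx": 0,"wy": 0,"wz": 0,"tx": -1,"ty": -4,"tz": 0,"hand": 0.7},{"wx": 0,"wy": 0,"wz": 0,"tx": -1,"ty": -4,"tz": 0,"hand": 0.7}])

```text
clock: 1.77
position: [0.4231, -0.0197, 0.2488]
ee_rot: [-0.073, 3.14, 0.0]
force: [1.3, 0.8, -0.2]
width: 0.698
```

```bash
python3 -c "
from h import *
st()"
```

```text
t 1.77 jig [-0.1983  0.0366] z 0.2488 ang 0.060000000000002274 tilt [ 0.  0. -1.] F [ 1.3  0.8 -0.2] w 0.698
```

step_arm(plan=[{"wx": 0,"wy": 0,"wz": 0,"tx": 0,"ty": -0.4,"tz": 4,"hand": 0.7},{"wx": 0,"wy": 0,"wz": 0,"tx": 0,"ty": 0,"tz": 4,"hand": 0.7},{"wx": 0,"wy": 0,"wz": 0,"tx": 0,"ty": 0,"tz": 4,"hand": 0.7},{"wx": 0,"wy": 0,"wz": 0,"tx": 0,"ty": 0,"tz": 4,"hand": 0.7},{"wx": 0,"wy": 0,"wz": 0,"tx": 0,"ty": 0,"tz": 3,"hand": 0.7},{"wx": 0,"wy": 0,"wz": 0,"tx": 0,"ty": 0,"tz": 1.5,"hand": 0.7},{"wx": 0,"wy": 0,"wz": 0,"tx": 0,"ty": 0,"tz": 0.8,"hand": 0.7},{"wx": 0,"wy": 0,"wz": 0,"tx": 0,"ty": 0,"tz": 0.4,"hand": 0.7},{"wx": 0,"wy": 0,"wz": 0,"tx": 0,"ty": 0,"tz": 0,"hand": 0.7},{"wx": 0,"wy": 0,"wz": 0,"tx": 0,"ty": 0,"tz": 0,"hand": 0.7}])

```text
clock: 2.6
position: [0.4241, -0.0216, 0.0325]
ee_rot: [-0.073, 3.139, 0.0]
force: [-0.9, -0.5, 0.7]
width: 0.699
```

```bash
python3 -c "
from h import *
st()
snap('side','s1.png');crop('side','c2.png',235,170,395,280,5)"
```

```text
t 2.6 jig [-0.1974  0.0347] z 0.0325 ang 0.04999999999999716 tilt [ 0.001  0.    -1.   ] F [-0.9 -0.5  0.7] w 0.699
```

View pics/c2.png

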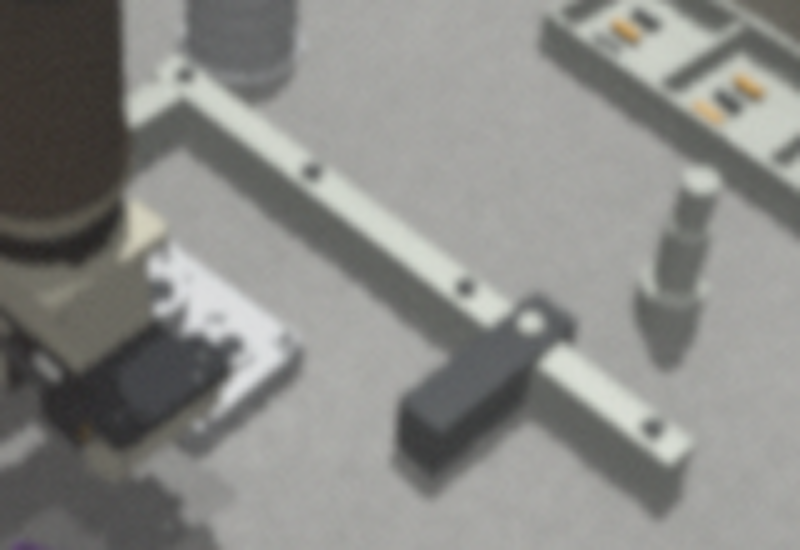

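step_arm(plan=[{"wx": 0,"wy": 0,"wz": 0,"tx": -1,"ty": 0,"tz": 0,"hand": 0.7},{"wx": 0,"wy": 0,"wz": 0,"tx": -0.8,"ty": 0,"tz": 0,"hand": 0.7},{"wx": 0,"wy": 0,"wz": 0,"tx": -0.5,"ty": 0,"tz": 0,"hand": 0.7},{"wx": 0,"wy": 0,"wz": 0,"tx": -0.5,"ty": 0,"tz": 0,"hand": 0.7},{"wx": 0,"wy": 0,"wz": 0,"tx": -0.8,"ty": 0,"tz": 0,"hand": 0.7},{"wx": 0,"wy": 0,"wz": 0,"tx": -0.8,"ty": 0,"tz": 0,"hand": 0.7},{"wx": 0,"wy": 0,"wz": 0,"tx": -0.8,"ty": 0,"tz": 0,"hand": 0.7},{"wx": 0,"wy": 0,"wz": 0,"tx": -0.8,"ty": 0,"tz": 0,"hand": 0.7},{"wx": 0,"wy": 0,"wz": 0,"tx": -0.8,"ty": 0,"tz": 0,"hand": 0.7},{"wx": 0,"wy": 0,"wz": 0,"tx": -0.8,"ty": 0,"tz": 0,"hand": 0.7}])

```text
clock: 3.48
position: [0.5003, -0.0181, 0.0316]
ee_rot: [-0.073, 3.141, -0.0]
force: [-0.9, 0.1, -0.8]
width: 0.699
```

```bash
python3 -c "
from h import *
st()"
```

```text
t 3.48 jig [-0.1211  0.0348] z 0.0316 ang 0.04999999999999716 tilt [ 0. -0. -1.] F [-0.9  0.1 -0.8] w 0.699
```

step_arm(plan=[{"wx": 0,"wy": 0,"wz": 0,"tx": -0.5,"ty": 0,"tz": 0,"hand": 0.7},{"wx": 0,"wy": 0,"wz": 0,"tx": -0.4,"ty": 0,"tz": 0,"hand": 0.7},{"wx": 0,"wy": 0,"wz": 0,"tx": -0.3,"ty": 0,"tz": 0,"hand": 0.7},{"wx": 0,"wy": 0,"wz": 0,"tx": -0.2,"ty": 0,"tz": 0,"hand": 0.7},{"wx": 0,"wy": 0,"wz": 0,"tx": -0.1,"ty": 0,"tz": 0,"hand": 0.7},{"wx": 0,"wy": 0,"wz": 0,"tx": -0.1,"ty": 0,"tz": 0,"hand": 0.7},{"wx": 0,"wy": 0,"wz": 0,"tx": -0.1,"ty": 0,"tz": 0,"hand": 0.7},{"wx": 0,"wy": 0,"wz": 0,"tx": -0.1,"ty": 0,"tz": 0,"hand": 0.7},{"wx": 0,"wy": 0,"wz": 0,"tx": -0.1,"ty": 0,"tz": 0,"hand": 0.7},{"wx": 0,"wy": 0,"wz": 0,"tx": 0,"ty": 0,"tz": 0,"hand": 0.7}])

```text
clock: 4.32
position: [0.5187, -0.0172, 0.0318]
ee_rot: [-0.073, 3.14, 0.0]
force: [-0.7, -0.4, -1.0]
width: 0.7
```

```bash
python3 -c "
from h import *
st()
snap('side','s2.png');crop('side','c3.png',235,170,395,280,5)"
```

```text
t 4.32 jig [-0.1027  0.0348] z 0.0318 ang 0.04999999999999716 tilt [ 0.  0. -1.] F [-0.7 -0.4 -1. ] w 0.7
```

View pics/c3.png

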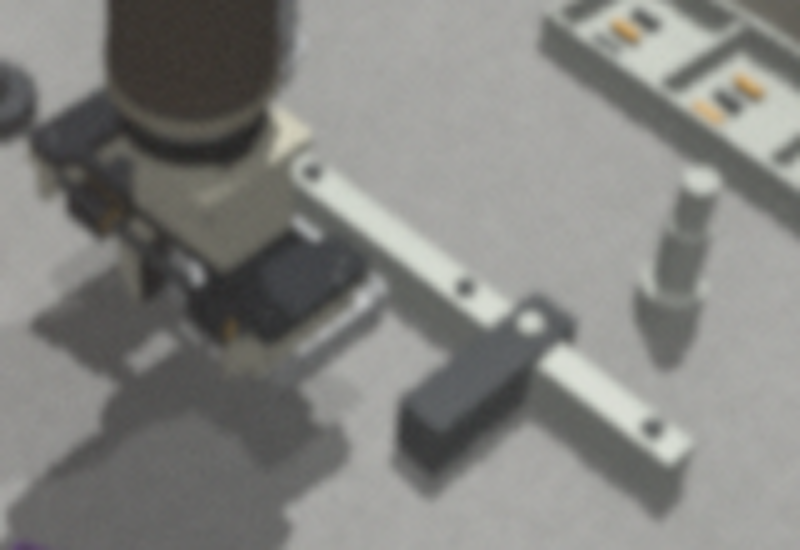

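The cover is moving with the fingers towards the rail. I'll continue slowly until the force rises.

step_arm(plan=[{"wx": 0,"wy": 0,"wz": 0,"tx": -0.2,"ty": 0,"tz": 0,"hand": 0.7},{"wx": 0,"wy": 0,"wz": 0,"tx": -0.2,"ty": 0,"tz": 0,"hand": 0.7},{"wx": 0,"wy": 0,"wz": 0,"tx": -0.1,"ty": 0,"tz": 0,"hand": 0.7},{"wx": 0,"wy": 0,"wz": 0,"tx": -0.1,"ty": 0,"tz": 0,"hand": 0.7},{"wx": 0,"wy": 0,"wz": 0,"tx": -0.1,"ty": 0,"tz": 0,"hand": 0.7},{"wx": 0,"wy": 0,"wz": 0,"tx": 0,"ty": 0,"tz": 0,"hand": 0.7},{"wx": 0,"wy": 0,"wz": 0,"tx": 0,"ty": 0,"tz": 0,"hand": 0.7},{"wx": 0,"wy": 0,"wz": 0,"tx": 0,"ty": 0,"tz": 0,"hand": 0.7},{"wx": 0,"wy": 0,"wz": 0,"tx": 0,"ty": 0,"tz": 0,"hand": 0.7},{"wx": 0,"wy": 0,"wz": 0,"tx": 0,"ty": 0,"tz": 0,"hand": 0.7}])

```text
clock: 5.2
position: [0.5255, -0.017, 0.0318]
ee_rot: [-0.073, 3.14, -0.0]
force: [-1.6, -0.1, 0.2]
width: 0.702
```

```bash
python3 -c "
from h import *
st()"
```

```text
t 5.2 jig [-0.0959  0.0348] z 0.0318 ang 0.04999999999999716 tilt [ 0. -0. -1.] F [-1.6 -0.1  0.2] w 0.702
```

step_arm(plan=[{"wx": 0,"wy": 0,"wz": 0,"tx": -0.1,"ty": 0,"tz": 0,"hand": 0.7},{"wx": 0,"wy": 0,"wz": 0,"tx": -0.1,"ty": 0,"tz": 0,"hand": 0.7},{"wx": 0,"wy": 0,"wz": 0,"tx": -0.1,"ty": 0,"tz": 0,"hand": 0.7},{"wx": 0,"wy": 0,"wz": 0,"tx": -0.05,"ty": 0,"tz": 0,"hand": 0.7},{"wx": 0,"wy": 0,"wz": 0,"tx": 0,"ty": 0,"tz": 0,"hand": 0.7},{"wx": 0,"wy": 0,"wz": 0,"tx": 0,"ty": 0,"tz": 0,"hand": 0.7},{"wx": 0,"wy": 0,"wz": 0,"tx": 0,"ty": 0,"tz": 0,"hand": 0.7},{"wx": 0,"wy": 0,"wz": 0,"tx": 0,"ty": 0,"tz": 0,"hand": 0.7},{"wx": 0,"wy": 0,"wz": 0,"tx": 0,"ty": 0,"tz": 0,"hand": 0.7},{"wx": 0,"wy": 0,"wz": 0,"tx": 0,"ty": 0,"tz": 0,"hand": 0.7}])

```text
clock: 6.03
position: [0.5286, -0.0168, 0.0317]
ee_rot: [0.073, -3.14, -0.0]
force: [-5.3, -0.4, 2.6]
width: 0.697
```

```bash
python3 -c "
from h import *
st()"
```

```text
t 6.03 jig [-0.0929  0.0348] z 0.0317 ang 0.04999999999999716 tilt [-0.  0. -1.] F [-5.3 -0.4  2.6] w 0.697
```

step_arm(plan=[{"wx": 0,"wy": 0,"wz": 0,"tx": -0.1,"ty": 0,"tz": 0,"hand": 0.7},{"wx": 0,"wy": 0,"wz": 0,"tx": -0.1,"ty": 0,"tz": 0,"hand": 0.7},{"wx": 0,"wy": 0,"wz": 0,"tx": 0,"ty": 0,"tz": 0,"hand": 0.7},{"wx": 0,"wy": 0,"wz": 0,"tx": 0,"ty": 0,"tz": 0,"hand": 0.7},{"wx": 0,"wy": 0,"wz": 0,"tx": 0,"ty": 0,"tz": 0,"hand": 0.7},{"wx": 0,"wy": 0,"wz": 0,"tx": 0,"ty": 0,"tz": 0,"hand": 0.7},{"wx": 0,"wy": 0,"wz": 0,"tx": 0,"ty": 0,"tz": 0,"hand": 0.7},{"wx": 0,"wy": 0,"wz": 0,"tx": 0,"ty": 0,"tz": 0,"hand": 0.7},{"wx": 0,"wy": 0,"wz": 0,"tx": 0,"ty": 0,"tz": 0,"hand": 0.7},{"wx": 0,"wy": 0,"wz": 0,"tx": 0,"ty": 0,"tz": 0,"hand": 0.7}])

```text
clock: 6.87
position: [0.5286, -0.0168, 0.0314]
ee_rot: [0.073, -3.137, -0.0]
force: [-10.7, -0.8, 6.2]
width: 0.7
```

```bash
python3 -c "
from h import *
st();print(arm.observe()['ft_torque'])"
```

```text
t 6.87 jig [-0.0928  0.0348] z 0.0314 ang 0.04000000000000625 tilt [-0.004  0.    -1.   ] F [-10.7  -0.8   6.2] w 0.7
[-0.08690925  2.21945234 -0.01403673]
```

Solid contact: 11 N with no further travel, at the expected position. Next: back off, rise, close the fingers, and go to the outer side of the jaw.

step_arm(plan=[{"wx": 0,"wy": 0,"wz": 0,"tx": 0.8,"ty": 0,"tz": 0,"hand": 0.7},{"wx": 0,"wy": 0,"wz": 0,"tx": 2.5,"ty": 0,"tz": 0,"hand": 0.7},{"wx": 0,"wy": 0,"wz": 0,"tx": 0,"ty": 0,"tz": -3,"hand": 0.7},{"wx": 0,"wy": 0,"wz": 0,"tx": 0,"ty": 0,"tz": -3,"hand": 0},{"wx": 0,"wy": 0,"wz": 0,"tx": 0,"ty": 0,"tz": -3,"hand": 0},{"wx": 0,"wy": 0,"wz": 0,"tx": -2,"ty": -3.6,"tz": 0,"hand": 0},{"wx": 0,"wy": 0,"wz": 0,"tx": -2,"ty": -3.6,"tz": 0,"hand": 0},{"wx": 0,"wy": 0,"wz": 0,"tx": -2,"ty": -3.6,"tz": 0,"hand": 0},{"wx": 0,"wy": 0,"wz": 0,"tx": -2,"ty": -3.6,"tz": 0,"hand": 0},{"wx": 0,"wy": 0,"wz": 0,"tx": -1,"ty": -3.6,"tz": 0,"hand": 0}])

```text
clock: 7.7
position: [0.5997, -0.1953, 0.1224]
ee_rot: [-0.075, 3.136, -0.002]
force: [1.2, -0.2, -0.5]
width: 0.241
```

```bash
python3 -c "
from h import *
st();snap('top','t2.png');crop('top','c4.png',235,155,395,255,5)"
```

```text
t 7.7 jig [-0.03   -0.1468] z 0.1224 ang 0.15000000000000568 tilt [ 0.005 -0.001 -1.   ] F [ 1.2 -0.2 -0.5] w 0.241
```

View pics/c4.png

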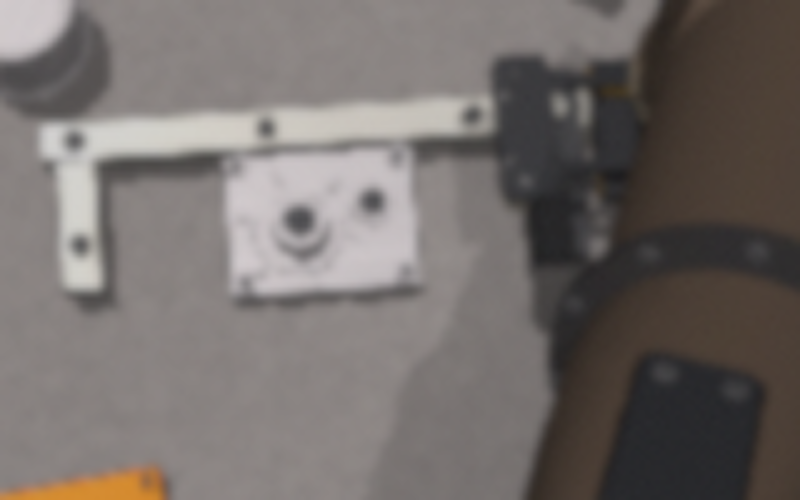

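The cover is flush along the rail, crop (228,155)–(418,290). Now down outside the jaw.

step_arm(plan=[{"wx": 0,"wy": 0,"wz": 0,"tx": 0.8,"ty": -1.5,"tz": 0,"hand": 0},{"wx": 0,"wy": 0,"wz": 0,"tx": 0,"ty": 0,"tz": 0,"hand": 0},{"wx": 0,"wy": 0,"wz": 0,"tx": 0,"ty": 0,"tz": 3,"hand": 0},{"wx": 0,"wy": 0,"wz": 0,"tx": 0,"ty": 0,"tz": 3,"hand": 0},{"wx": 0,"wy": 0,"wz": 0,"tx": 0,"ty": 0,"tz": 2,"hand": 0},{"wx": 0,"wy": 0,"wz": 0,"tx": 0,"ty": 0,"tz": 0.5,"hand": 0},{"wx": 0,"wy": 0,"wz": 0,"tx": 0,"ty": 0,"tz": 0,"hand": 0},{"wx": 0,"wy": 0,"wz": 0,"tx": 0,"ty": 0.5,"tz": 0,"hand": 0},{"wx": 0,"wy": 0,"wz": 0,"tx": 0,"ty": 0.5,"tz": 0,"hand": 0},{"wx": 0,"wy": 0,"wz": 0,"tx": 0,"ty": 0.5,"tz": 0,"hand": 0}])

```text
clock: 8.58
position: [0.5893, -0.1935, 0.0383]
ee_rot: [-0.073, 3.138, -0.001]
force: [0.9, -0.1, -0.3]
width: 0.004
```

```bash
python3 -c "
from h import *
st();snap('side','s4.png');crop('side','c5.png',245,170,405,280,5)"
```

```text
t 8.58 jig [-0.0402 -0.1445] z 0.0383 ang 0.07000000000000739 tilt [ 0.003 -0.    -1.   ] F [ 0.9 -0.1 -0.3] w 0.004
```

View pics/c5.png

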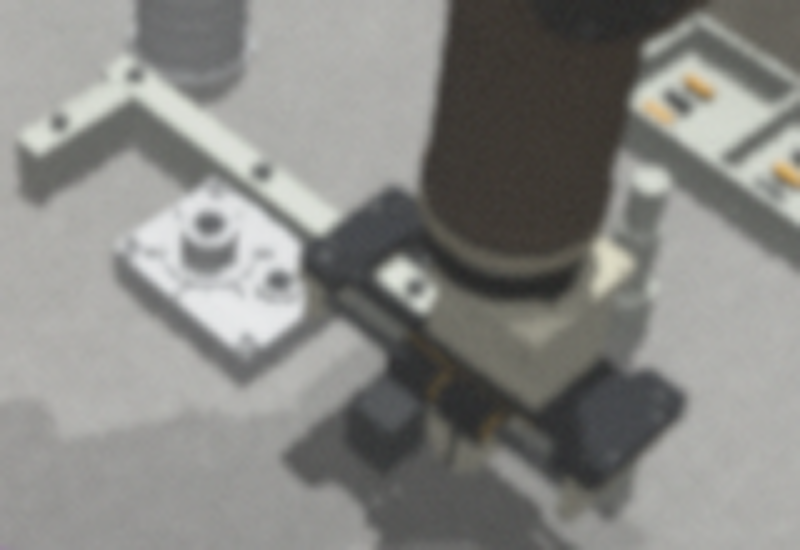

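step_arm(plan=[{"wx": 0,"wy": 0,"wz": 0,"tx": 0,"ty": 0.5,"tz": 0,"hand": 0},{"wx": 0,"wy": 0,"wz": 0,"tx": 0,"ty": 0.5,"tz": 0,"hand": 0},{"wx": 0,"wy": 0,"wz": 0,"tx": 0,"ty": 0.8,"tz": 0,"hand": 0},{"wx": 0,"wy": 0,"wz": 0,"tx": 0,"ty": 0.8,"tz": 0,"hand": 0},{"wx": 0,"wy": 0,"wz": 0,"tx": 0,"ty": 0.8,"tz": 0,"hand": 0},{"wx": 0,"wy": 0,"wz": 0,"tx": 0,"ty": 0.8,"tz": 0,"hand": 0},{"wx": 0,"wy": 0,"wz": 0,"tx": 0,"ty": 0.8,"tz": 0,"hand": 0},{"wx": 0,"wy": 0,"wz": 0,"tx": 0,"ty": 0.8,"tz": 0,"hand": 0},{"wx": 0,"wy": 0,"wz": 0,"tx": 0,"ty": 0.5,"tz": 0,"hand": 0},{"wx": 0,"wy": 0,"wz": 0,"tx": 0,"ty": 0.3,"tz": 0,"hand": 0}])

```text
clock: 9.47
position: [0.5851, -0.1269, 0.0366]
ee_rot: [0.075, -3.141, -0.001]
force: [1.1, -4.0, 1.7]
width: 0.0
```

```bash
python3 -c "
from h import *
st()"
```

```text
t 9.47 jig [-0.0414 -0.0778] z 0.0366 ang 0.12000000000000455 tilt [-0.     0.001 -1.   ] F [ 1.1 -4.   1.7] w 0.0
```

step_arm(plan=[{"wx": 0,"wy": 0,"wz": 0,"tx": 0,"ty": 0.3,"tz": 0,"hand": 0},{"wx": 0,"wy": 0,"wz": 0,"tx": 0,"ty": 0.3,"tz": 0,"hand": 0},{"wx": 0,"wy": 0,"wz": 0,"tx": 0,"ty": 0.4,"tz": 0,"hand": 0},{"wx": 0,"wy": 0,"wz": 0,"tx": 0,"ty": 0.5,"tz": 0,"hand": 0},{"wx": 0,"wy": 0,"wz": 0,"tx": 0,"ty": 0.5,"tz": 0,"hand": 0},{"wx": 0,"wy": 0,"wz": 0,"tx": 0,"ty": 0.5,"tz": 0,"hand": 0},{"wx": 0,"wy": 0,"wz": 0,"tx": 0,"ty": 0.5,"tz": 0,"hand": 0},{"wx": 0,"wy": 0,"wz": 0,"tx": 0,"ty": 0.5,"tz": 0,"hand": 0},{"wx": 0,"wy": 0,"wz": 0,"tx": 0,"ty": 0.5,"tz": 0,"hand": 0},{"wx": 0,"wy": 0,"wz": 0,"tx": 0,"ty": 0.5,"tz": 0,"hand": 0}])

```text
clock: 10.3
position: [0.5831, -0.0843, 0.0367]
ee_rot: [-0.071, 3.14, -0.002]
force: [3.2, -5.7, -0.1]
width: 0.001
```

```bash
python3 -c "
from h import *
st();snap('side','s5.png');crop('side','c6.png',235,170,395,280,5)"
```

```text
t 10.3 jig [-0.0415 -0.0352] z 0.0367 ang -0.030000000000001137 tilt [ 0.    -0.001 -1.   ] F [ 3.2 -5.7 -0.1] w 0.001
```

View pics/c6.png

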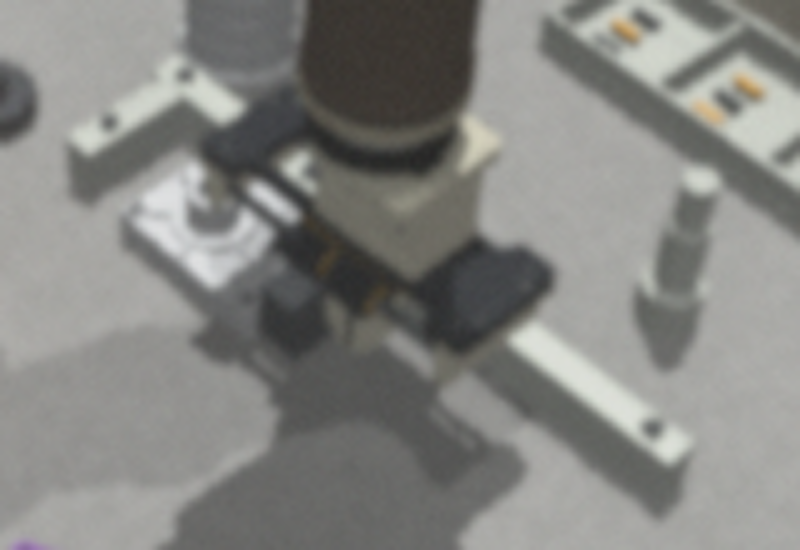

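The jaw is now pushing the cover along the rail. About 36 mm remain, so I'm slowing down.

step_arm(plan=[{"wx": 0,"wy": 0,"wz": 0,"tx": 0,"ty": 0.5,"tz": 0,"hand": 0},{"wx": 0,"wy": 0,"wz": 0,"tx": 0,"ty": 0.5,"tz": 0,"hand": 0},{"wx": 0,"wy": 0,"wz": 0,"tx": 0,"ty": 0.5,"tz": 0,"hand": 0},{"wx": 0,"wy": 0,"wz": 0,"tx": 0,"ty": 0.4,"tz": 0,"hand": 0},{"wx": 0,"wy": 0,"wz": 0,"tx": 0,"ty": 0.3,"tz": 0,"hand": 0},{"wx": 0,"wy": 0,"wz": 0,"tx": 0,"ty": 0.2,"tz": 0,"hand": 0},{"wx": 0,"wy": 0,"wz": 0,"tx": 0,"ty": 0.1,"tz": 0,"hand": 0},{"wx": 0,"wy": 0,"wz": 0,"tx": 0,"ty": 0.1,"tz": 0,"hand": 0},{"wx": 0,"wy": 0,"wz": 0,"tx": 0,"ty": 0.1,"tz": 0,"hand": 0},{"wx": 0,"wy": 0,"wz": 0,"tx": 0,"ty": 0.1,"tz": 0,"hand": 0}])

```text
clock: 11.18
position: [0.5818, -0.0565, 0.0367]
ee_rot: [-0.071, 3.141, -0.002]
force: [3.9, -5.0, 0.2]
width: 0.0
```

```bash
python3 -c "
from h import *
st()"
```

```text
t 11.18 jig [-0.0415 -0.0073] z 0.0367 ang -0.01999999999999602 tilt [ 0.    -0.001 -1.   ] F [ 3.9 -5.   0.2] w 0.0
```

step_arm(plan=[{"wx": 0,"wy": 0,"wz": 0,"tx": 0,"ty": 0.2,"tz": 0,"hand": 0},{"wx": 0,"wy": 0,"wz": 0,"tx": 0,"ty": 0.2,"tz": 0,"hand": 0},{"wx": 0,"wy": 0,"wz": 0,"tx": 0,"ty": 0.1,"tz": 0,"hand": 0},{"wx": 0,"wy": 0,"wz": 0,"tx": 0,"ty": 0.1,"tz": 0,"hand": 0},{"wx": 0,"wy": 0,"wz": 0,"tx": 0,"ty": 0.1,"tz": 0,"hand": 0},{"wx": 0,"wy": 0,"wz": 0,"tx": 0,"ty": 0.1,"tz": 0,"hand": 0},{"wx": 0,"wy": 0,"wz": 0,"tx": 0,"ty": 0,"tz": 0,"hand": 0},{"wx": 0,"wy": 0,"wz": 0,"tx": 0,"ty": 0,"tz": 0,"hand": 0},{"wx": 0,"wy": 0,"wz": 0,"tx": 0,"ty": 0,"tz": 0,"hand": 0},{"wx": 0,"wy": 0,"wz": 0,"tx": 0,"ty": 0,"tz": 0,"hand": 0}])

```text
clock: 12.02
position: [0.5814, -0.0486, 0.0367]
ee_rot: [-0.071, 3.141, -0.002]
force: [2.8, -4.7, 0.5]
width: 0.004
```

```bash
python3 -c "
from h import *
st()"
```

```text
t 12.02 jig [-0.0415  0.0006] z 0.0367 ang -0.030000000000001137 tilt [ 0.    -0.001 -1.   ] F [ 2.8 -4.7  0.5] w 0.004
```

step_arm(plan=[{"wx": 0,"wy": 0,"wz": 0,"tx": 0,"ty": 0.1,"tz": 0,"hand": 0},{"wx": 0,"wy": 0,"wz": 0,"tx": 0,"ty": 0.1,"tz": 0,"hand": 0},{"wx": 0,"wy": 0,"wz": 0,"tx": 0,"ty": 0.1,"tz": 0,"hand": 0},{"wx": 0,"wy": 0,"wz": 0,"tx": 0,"ty": 0.1,"tz": 0,"hand": 0},{"wx": 0,"wy": 0,"wz": 0,"tx": 0,"ty": 0,"tz": 0,"hand": 0},{"wx": 0,"wy": 0,"wz": 0,"tx": 0,"ty": 0,"tz": 0,"hand": 0},{"wx": 0,"wy": 0,"wz": 0,"tx": 0,"ty": 0,"tz": 0,"hand": 0},{"wx": 0,"wy": 0,"wz": 0,"tx": 0,"ty": 0,"tz": 0,"hand": 0},{"wx": 0,"wy": 0,"wz": 0,"tx": 0,"ty": 0,"tz": 0,"hand": 0},{"wx": 0,"wy": 0,"wz": 0,"tx": 0,"ty": 0,"tz": 0,"hand": 0}])

```text
clock: 12.85
position: [0.5814, -0.0484, 0.0368]
ee_rot: [-0.066, 3.14, -0.008]
force: [4.6, -15.1, -1.8]
width: 0.003
```

```bash
python3 -c "
from h import *
st()"
```

```text
t 12.85 jig [-0.0415  0.0008] z 0.0368 ang -0.20000000000000284 tilt [ 0.001 -0.005 -1.   ] F [  4.6 -15.1  -1.8] w 0.003
```

Home: the force rose to 15 N with no travel, at the predicted spot. Backing off to look.

step_arm(plan=[{"wx": 0,"wy": 0,"wz": 0,"tx": 0,"ty": -0.6,"tz": 0,"hand": 0},{"wx": 0,"wy": 0,"wz": 0,"tx": 0,"ty": -2,"tz": 0,"hand": 0},{"wx": 0,"wy": 0,"wz": 0,"tx": 0,"ty": -2,"tz": 0,"hand": 0},{"wx": 0,"wy": 0,"wz": 0,"tx": 0,"ty": 0,"tz": -4,"hand": 0},{"wx": 0,"wy": 0,"wz": 0,"tx": 0,"ty": 0,"tz": -4,"hand": 0},{"wx": 0,"wy": 0,"wz": 0,"tx": 0,"ty": 0,"tz": -4,"hand": 0},{"wx": 0,"wy": 0,"wz": 0,"tx": 0,"ty": 0,"tz": -4,"hand": 0},{"wx": 0,"wy": 0,"wz": 0,"tx": 1,"ty": -4,"tz": 0,"hand": 0},{"wx": 0,"wy": 0,"wz": 0,"tx": 1,"ty": -4,"tz": 0,"hand": 0},{"wx": 0,"wy": 0,"wz": 0,"tx": 1,"ty": -4,"tz": 0,"hand": 0}])

```text
clock: 13.68
position: [0.5585, -0.21, 0.1972]
ee_rot: [-0.079, 3.14, 0.003]
force: [1.0, -1.0, -0.6]
width: 0.008
```

step_arm(plan=[{"wx": 0,"wy": 0,"wz": 0,"tx": 1,"ty": -4,"tz": 0,"hand": 0},{"wx": 0,"wy": 0,"wz": 0,"tx": 1,"ty": -4,"tz": 0,"hand": 0},{"wx": 0,"wy": 0,"wz": 0,"tx": 1,"ty": -4,"tz": 0,"hand": 0},{"wx": 0,"wy": 0,"wz": 0,"tx": 0,"ty": 0,"tz": 0,"hand": 0},{"wx": 0,"wy": 0,"wz": 0,"tx": 0,"ty": 0,"tz": 0,"hand": 0},{"wx": 0,"wy": 0,"wz": 0,"tx": 0,"ty": 0,"tz": 0,"hand": 0},{"wx": 0,"wy": 0,"wz": 0,"tx": 0,"ty": 0,"tz": 0,"hand": 0},{"wx": 0,"wy": 0,"wz": 0,"tx": 0,"ty": 0,"tz": 0,"hand": 0},{"wx": 0,"wy": 0,"wz": 0,"tx": 0,"ty": 0,"tz": 0,"hand": 0},{"wx": 0,"wy": 0,"wz": 0,"tx": 0,"ty": 0,"tz": 0,"hand": 0}])

```text
clock: 14.52
position: [0.5349, -0.3307, 0.1967]
ee_rot: [-0.076, 3.141, 0.001]
force: [-0.5, 0.3, -0.5]
width: 0.003
```

```bash
python3 -c "
from h import *
st();snap('side','s6.png');crop('side','c7.png',235,175,335,250,8)
snap('top','t6.png');crop('top','c8.png',235,155,335,230,8)"
```

```text
t 14.52 jig [-0.1008 -0.2791] z 0.1967 ang 0.15000000000000568 tilt [ 0.  0. -1.] F [-0.5  0.3 -0.5] w 0.003
```

View pics/c7.png

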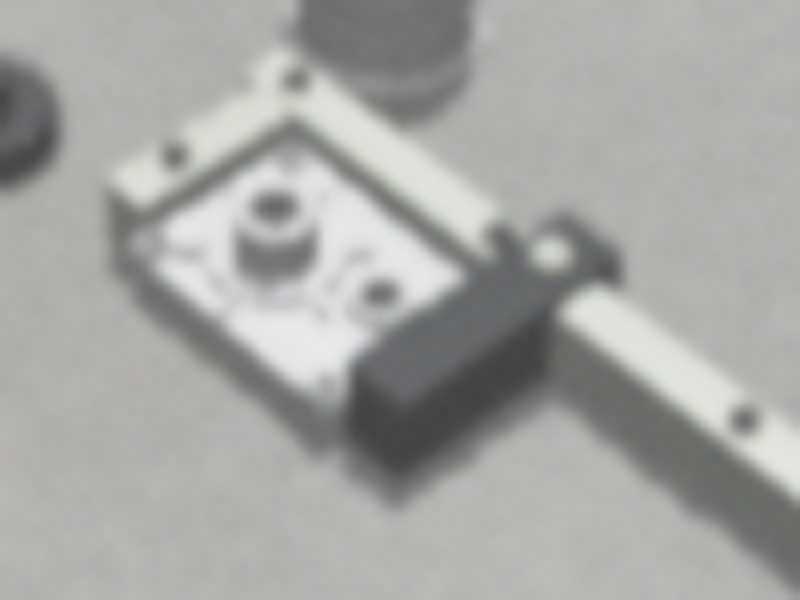

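View pics/c8.png

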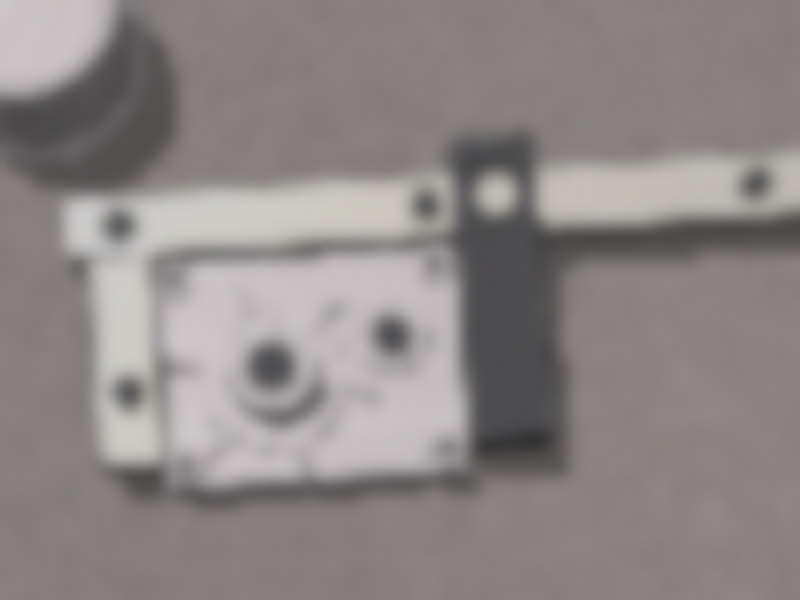

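View pics/t6.png

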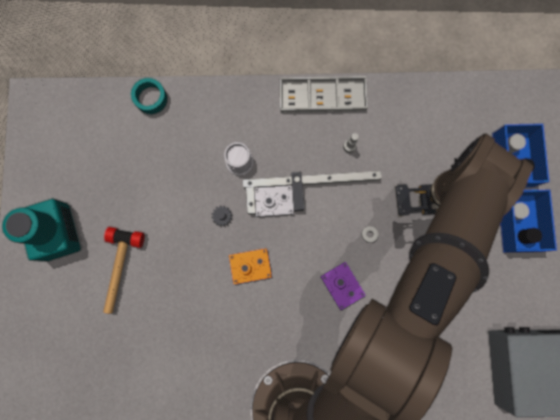

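The views show the cover in the corner, left end at the stop (crop8 x≈160), jaw against its right end (x≈465), bystanders unmoved. A numeric check of flushness against the predicted home outline:

```bash
python3 - <<'E'
from h import *
H=(*jw((-.042,.105),J),J[2])
C=[(.042,.055),(.042,-.055),(-.042,-.055),(-.042,.055)]
for n,u0,v0 in (('top',235,155),('side',235,175)):
    k=8;p,_=load(n); im=cv2.resize(p[v0:v0+75,u0:u0+100,::-1],None,fx=k,fy=k,interpolation=cv2.INTER_CUBIC)
    q=((proj(n,[[*jw(c,H),.022] for c in C])-[u0,v0]+.5)*k-.5); print(n,q.round(0).tolist())
    cv2.polylines(im,[np.int32(q)],True,(0,0,255),1)
    cv2.imwrite('pics/ov_%s.png'%n,im)
# front edge line: brightness transition along columns, top view
p,_=load('top'); g=cv2.GaussianBlur(p,(3,3),0).mean(2)
us=np.arange(260,291);E=[]
for u in us:
    col=g[208:222,u]; d=np.diff(col); i=d.argmin(); 
    w=-np.clip(d[max(0,i-2):i+3],None,0); E.append(208+.5+(w*np.arange(max(0,i-2),max(0,i-2)+len(w))).sum()/w.sum())
E=np.array(E); W=np.array([atz('top',u,v,.022) for u,v in zip(us,E)])
X=np.array([wj(w,J) for w in W]); m=np.polyfit(X[:,1],X[:,0],1); r=X[:,0]-np.polyval(m,X[:,1]); ok=abs(r)<.0015
m=np.polyfit(X[ok,1],X[ok,0],1); print('front edge: slope vs jig',m[0].round(4),'x at .105',np.polyval(m,.105).round(4),ok.sum())
# rail back edge slope for reference
us=np.r_[255:285,300:375];v=[]
for u in us:
    s=int(184-(u-250)*.064)-9; d=np.diff(g[s:s+10,u]); w=np.clip(d,0,None)**2; v.append(s+.5+(w*np.arange(9)).sum()/w.sum())
X=np.array([wj(atz('top',u,b,.036),J) for u,b in zip(us,v)]);m=np.polyfit(X[:,1],X[:,0],1);r=X[:,0]-np.polyval(m,X[:,1]);ok=abs(r)<.0015;m=np.polyfit(X[ok,1],X[ok,0],1);print('rail back: slope',m.round(4),ok.sum())
E
```

```text
top [[154.0, 264.0], [456.0, 245.0], [471.0, 473.0], [167.0, 492.0]]
side [[284.0, 139.0], [485.0, 295.0], [315.0, 412.0], [115.0, 246.0]]
front edge: slope vs jig -0.0054 x at .105 -0.0817 31
rail back: slope [-0.0021  0.0234] 97
```

View pics/ov_top.png

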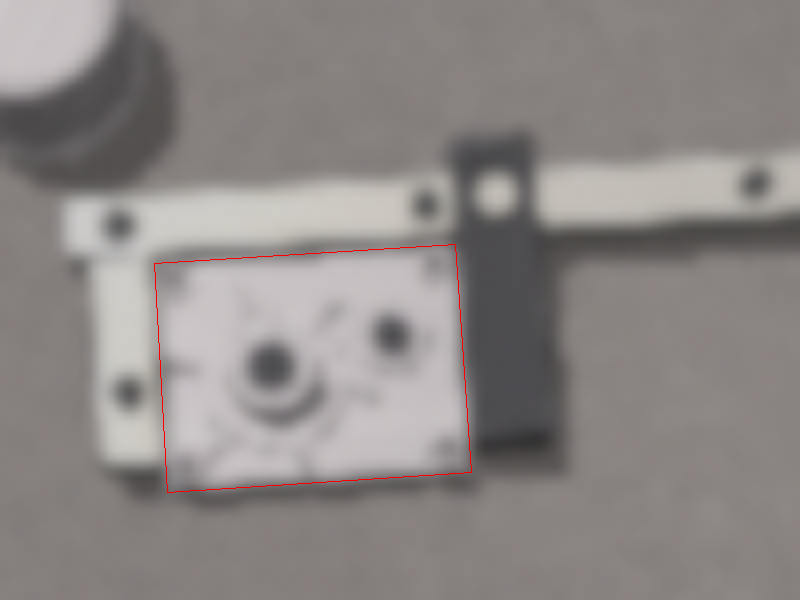

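View pics/ov_side.png

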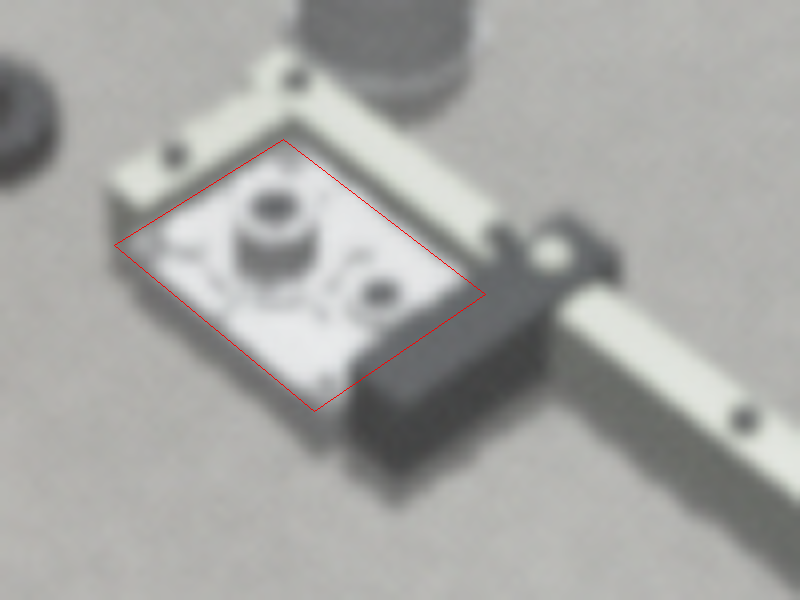

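```bash
python3 - <<'E'
from h import *
for f,(a,b) in (('pics/t2.png',(284,316)),('pics/t6.png',(260,291))):
    g=cv2.GaussianBlur(cv2.imread(f),(3,3),0).mean(2); X=[]
    for u in range(a,b):
        s=int(proj('top',[[*jw((-.084,wj(atz('top',u,213,.022),J)[1]),J),.022]])[0,1])-5
        gg=g[s:s+11,u]; d=np.diff(gg);i=d.argmin();j=np.arange(max(0,i-2),min(len(d),i+3));w=-np.clip(d[j],None,0)
        X.append(wj(atz('top',u,s+.5+(w*j).sum()/w.sum(),.022),J))
    X=np.array(X)
    m=np.polyfit(X[:,1],X[:,0],1);r=X[:,0]-np.polyval(m,X[:,1]);ok=abs(r)<.001;m=np.polyfit(X[ok,1],X[ok,0],1)
    print(f,'slope',m[0].round(4),'x mid',np.polyval(m,X[:,1].mean()).round(4),ok.sum(),(X[:,1].min().round(3),X[:,1].max().round(3)))
E
```

```text
pics/t2.png slope -0.01 x mid -0.0815 31 (np.float64(-0.013), np.float64(0.077))
pics/t6.png slope -0.0054 x mid -0.0817 31 (np.float64(0.06), np.float64(0.147))
```

```bash
python3 -c "
from h import *
st();print(arm.sign_off())"
```

```text
t 14.62 jig [-0.101  -0.2796] z 0.1968 ang 0.10999999999999943 tilt [ 0.  0. -1.] F [ 0.5 -0.4  0.1] w 0.002
the job is handed in; nothing more can be done
None
```

The aluminium cover is in the corner of the jig, with the sliding jaw against its other end. I handed the job in at 14.6 s with the arm clear of everything.

**How it was done:** I pushed the cover's front side with the two fingers, partly open, until its long side met the rail. The force rose to about 11 N with no further travel. I then pushed the jaw from its outer face with the fingers shut, which moved the cover along the rail to the end stop. There the force rose to about 15 N, again with no further travel, within 1 mm of where I predicted.

**Last checks:**
- **Position:** both camera views show the cover against the rail, the end stop and the jaw. In the top view its outline fits the predicted home outline to within about 1 mm, with a few mm of offset in the side view.
- **Other parts:** they look unmoved in the final top view.
- **Disagreements:** the cover's front edge measured about 3 mrad off the rail, and about 2 mm nearer the rail than the nominal position. The same edge measured the same distance right after the rail press (within 0.2 mm), so I put both down to calibration and edge-finding error. I did not press the front side again.

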